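Back the stoppering press off one notch

TASK

The ratchet of the small bench press is holding its ram down just over a freshly stoppered flask, and the ram has to come up by one notch. With a fingertip, lift the ratchet pawl by pushing its ball lever over backwards until it stays clear of the wheel, then push the upper arm of the star handle towards the back of the press until the wheel has gone back one notch, and finally tip the pawl forward again so that it sits fully down in that next notch and holds. Nothing needs to be gripped: touch the press with the fingers only, leave the flasks, the beaker and the spare stopper standing where they are, and finish clear of the press.

Things in the scene. Friction and masses are not known exactly. Their poses are not given: they have to be found in the camera images.
- press: Grey-green cast rack-and-pinion bench press, fixed to the bench. Origin on the bench under the ratchet wheel's axis; x points to the back of the press, y to its left, z up. Foot 220 x 110 x 28 mm, centred on the origin; column at x = 36 to 96 mm. On the head's right side (-y) sit the ratchet wheel with its pawl (y = -42 to -54 mm) and, outside them, the star handle (y = -88 mm).
- head_top (a point): Middle of the top of the press's head, 262 mm above the bench; the head is 155 x 60 x 76 mm. In front of it a 22 mm square steel ram runs vertically through the head (x = -31 mm in the press frame); its top stands about 305 mm above the bench. The pawl's bracket on the head's right side reaches 290 mm.
- wheel (a joint): Turn of the ratchet wheel and its star handle, rad; grows as it goes BACK (its top moves to the back of the press, the ram rises). One of its 10 notches is 0.628. At 0 a tooth bears on the seated pawl, which blocks any further turn back; it starts with some play, at -0.16 to -0.08. Friction (0.45 N m, plus 0.1 for the ram; about 6 N at a star knob) holds it wherever it is left.
- wheel_axis (a point): Point on the wheel's level axis (along the press's y) in the plane of the star handle's arms: 0, -88, 215 mm in the press frame. The hub is 36 mm in diameter. The ratchet wheel behind it is 116 mm over its tooth tips, the teeth 11 mm deep.
- star_knob (a point): Centre of the black ball, 24 mm in diameter, on the upper of the star handle's four equal arms (10 mm steel rods, 90 degrees apart), 100 mm from the axis. The arm starts leaning 0.38 to 0.46 rad from upright towards the front of the press; it is upright when joint wheel reads 0.30.
- pawl (a joint): Turn of the pawl, rad; grows as its nose lifts and its ball lever swings to the back. 0: nose fully down in a notch, lever upright. Above 0.17 the nose clears all teeth. Only its weight moves it: let go below about 0.25 it falls into the teeth, above about 0.4 it falls back on to its stop at 0.785 and stays. Under 2 N at the ball tips it, up to about 6 N if the wheel bears on the nose.
- pawl_knob (a point): Centre of the bare steel ball, 26 mm in diameter, on top of the pawl's thumb lever (9 mm rod), 54 mm from the pivot. With the pawl down it is straight above the pivot, 335 mm above the bench, the highest part of the press.
- pawl_pivot (a point): Centre of the pawl's fixed pivot: 70, -48, 281 mm in the press frame, its axis along the press's y. The pawl's 66 mm arm reaches from here forward to the top of the wheel.
- pawl_nose (a point): Tip of the pawl's nose. Lowered while joint wheel is 0.40 to 0.57 it sits fully in the next notch; at 0.05 to 0.40 it rests on the sloping back of a tooth, and pushing the wheel on then lets it slide down until it catches at 0.63; from 0.58 to about 0.7 it lands on the following tooth's tip. Turning the wheel forward makes it click over the teeth.
- ram (a joint): Height of the ram, m, geared to the wheel (0.020 per rad, growing upwards): 0 when the wheel reads 0, its pad then 7 mm above the stopper of the flask below.
- flask_pressed: Conical glass flask with a white stopper, 64 mm wide at the foot, 120 mm high in all, standing loose on the press's round anvil (38 mm above the bench) under the ram. Origin at the centre of its underside. Leave it alone.
- flask_waiting: A like flask (64 mm wide, 120 mm high) standing loose on the bench, left or right of the press. Origin at the centre of its underside. Leave it alone.
- beaker: Small open glass beaker, 52 mm across the rim, 70 mm high, loose on the bench on the other side of the press. Origin at the centre of its underside. Leave it alone.
- spare_stopper: White tapered stopper, 27 mm across and 25 mm high, loose on the bench right of the press, towards its back. Origin at the centre of its underside. Leave it alone.

How it is judged:
On the way, in this order (a step that is already met when the one before it is completed fails the run):
1. the pawl is lifted clear of the teeth (value of joint pawl above 0.3 rad), for 0.2 s.
2. the wheel is pushed back past the tooth that the pawl held (value of joint wheel above 0.25 rad), for 0.1 s.
At the end, for the whole second after the job is handed in: the wheel rests one notch further back (0.38 to 0.67 rad, within the play of that notch) with the ram raised at least 6 mm above its zero, the pawl is fully down in the notch (under 0.06 rad), and the four loose things stand within 20 mm of where they were (value of joint wheel between 0.38 and 0.67 rad and value of joint pawl below 0.06 rad and not (velocity of joint wheel above 0.1 rad/s) and not (velocity of joint wheel below -0.1 rad/s) and value of joint ram above 0.006 m and distance of each of flask_pressed, flask_waiting, beaker, spare_stopper from where it was at the start of the episode below 0.02 m); the robot touches nothing.
It fails at once if a flask, the beaker or the spare stopper is lifted, carried or shoved by more than 20 mm (distance of any of flask_pressed, flask_waiting, beaker, spare_stopper from where it was at the start of the episode above 0.02 m).
It fails at once if a flask or the beaker is tipped (angle between any of flask_pressed, flask_waiting, beaker's own z axis and vertical above 0.35 rad).
It fails at once if the press is pushed with the arm or the gripper's body instead of the fingers (contact force between the arm and press above 5 N).
It also fails if it takes over 58 s, if anything falls off the work surface, if the arm or the gripper's body presses on something with over 40 N, if the wrist force passes 120 N, or if a joint passes its speed limit or range.

ROBOT

A 7-joint arm with a two-finger parallel gripper is mounted at the origin on the work surface. World frame = base frame: x ahead of the robot, y to its left, z up, the work surface at z = 0. Lengths are in m, angles in rad, forces in N, time in s.
With the tool pointing down it reaches from about 0.4 to 0.85 m from the base axis. Payload 10.4 kg.
Tool frame: the origin (TCP) lies on the mounting face of the last link; the fingertips stand r.tips_ahead ahead of it and the grasp point (between the pads) lies 164 mm ahead of it (r.tips_ahead is the distance from the TCP to the fingertips, in m); z points along the fingers, y is the line along which they close (so a half turn about z gives the same grasp; the last joint's range is limited). The gripper opens to 87 mm and grips with 3 to 60 N. Pads are 19 mm wide; open, the fingers measure 117 mm over their backs; the gripper's body (75 mm by 190 mm) begins 51 mm behind the grasp point.
Start: joints at [-1.354, 0.332, -0.065, 1.46, 0.022, 1.35, -0.088], TCP at [0.148, 0.607, 0.405] pointing down, gripper open.
Joint ranges: [-2.6, 2.6], [-0.5, 2.12], [-1.47, 1.34], [0.16, 2.42], [-1.27, 4.41], [0.06, 2.06], [-2.6, 2.6]. Speed limits (rad/s): [2.22, 2.22, 2.79, 2.79, 3.14, 3.14, 3.14].

INTERFACE

Orientations are given as a unit quaternion [x, y, z, w].
In Python, from bench import telemetry, imaging, job, r gives the robot as it stands.
- The arm moves only by the tool move_arm, never from a script. Its argument "steps" is a list of rows, each an object of numbers: "dx", "dy", "dz": the shift along the tool's x, y, z in cm; "spin": the turn about the tool's z in rad. In form: [{"dx": .., "dy": .., "dz": .., "spin": ..}, ...]. A call has 1 to 12 rows; each row shifts and turns the commanded pose from where the row before left it, along the tool's axes as they then stand; what a row does not reach is not made up. A row lasts 1/10 s, in which the tool goes at most 50 mm and 8.59 degrees, less where a joint would pass 70% of its speed; a pose out of reach is approached as far as the arm can. A call with a gripper value outside its range is refused whole. "claw" is the finger opening in cm, from 0 to 8.7, set as the call begins (left out, the last holds). The fingers move at their own pace and stop on an object; "squeeze" is the grip in N (left out, the last holds). Time passes only in rows, so rows that do not move let the fingers close. It gives the time, the measured TCP pose, the force, the opening and the grip force at its end, in the units of the state.
- telemetry.read_state(): the state, without advancing time (a new reading comes with each control period).
- imaging.camera(name): name is "scene" or "top"; returns a dict with "img" (400x640x3 uint8, red, green, blue), "camera_matrix" (3x3 intrinsics, pixels), "R" (3x3) and "t" (3): a world point X has camera coordinates R X + t. Camera axes: x right, y down, z forward; pixel columns grow to the right and rows downward; lengths in m; the calibration is good to about 2 mm. A picture is of the moment at which its call begins. There is no depth.
- job.close_job(): hands the job in; it is judged then, once.
The state is a dict: "time": time; "joint_positions": joint angles; "joint_vel": joint speeds; "joint_torque": joint torques, N m; "ee_pos": TCP position; "eef_rot": TCP orientation; "ft_force": force on the tool from outside, world axes, zero at the start; "torque": the same for the moment, N m; "width": finger opening in m; "grip_force": force on a finger pad.
Only numpy, scipy, OpenCV 4.12 (cv2) and the standard library are available. Lean on these libraries where they do the work, as an engineer would, in place of code of your own. Each camera call takes 0.05 s, during which the arm holds its last target. There are 200 camera calls.

## Working session

There is one attempt and no reset: what is moved stays moved. The work goes in short steps, Python scripts to look and compute and a tool call to move; the robot and the scene stay as the last step left them, time stands still between calls to the robot, and variables do not carry over. Pictures are saved under pics/ and viewed, at most 10 in all, crops included, and the job is handed in when it is done.

Besides the shell and the picture viewer there is one more tool, called after "Request:" in YAML: its name, and indented under it one key for each argument. move_arm: Moves the arm, as the interface text tells. Its arguments: {"type":"object","properties":{"steps":{"type":"array","items":{"type":"object","properties":{"dx":{"type":"number"},"dy":{"type":"number"},"dz":{"type":"number"},"spin":{"type":"number"}}}},"claw":{"type":"number"},"squeeze":{"type":"number"}},"required":["steps"]}

```bash
mkdir -p pics
python3 - <<'E'
from bench import telemetry, imaging, job, r
import cv2,numpy as np
s=telemetry.read_state(); print(s['time'],s['ee_pos'],s['eef_rot'],r.tips_ahead,s['width'])
for n in("scene","top"):
    c=imaging.camera(n); cv2.imwrite(f'pics/{n}0.png',c['img'][:,:,::-1]); np.savez(f'pics/{n}0.npz',**c)
    print(n,c['camera_matrix'].round(1).tolist(),c['R'].round(3).tolist(),c['t'].round(3).tolist(), (-c['R'].T@c['t']).round(3))
E
```

```text
0.0 [0.14841118 0.60699261 0.40396493] [ 1.19602992e-01  9.92821561e-01 -6.84530180e-04 -5.27601967e-05] 0.1822 0.08733455981263646
scene [[480.4, 0.0, 325.9], [0.0, 480.4, 197.6], [0.0, 0.0, 1.0]] [[-0.634, 0.773, -0.004], [0.459, 0.372, -0.807], [-0.622, -0.513, -0.591]] [0.315, -0.122, 1.629] [1.269 0.638 0.865]
top [[505.7, 0.0, 319.2], [0.0, 505.7, 194.3], [0.0, 0.0, 1.0]] [[0.018, -1.0, 0.004], [-0.994, -0.019, -0.105], [0.105, -0.002, -0.994]] [0.053, 0.588, 1.4] [0.436 0.067 1.454]
```

View pics/scene0.png

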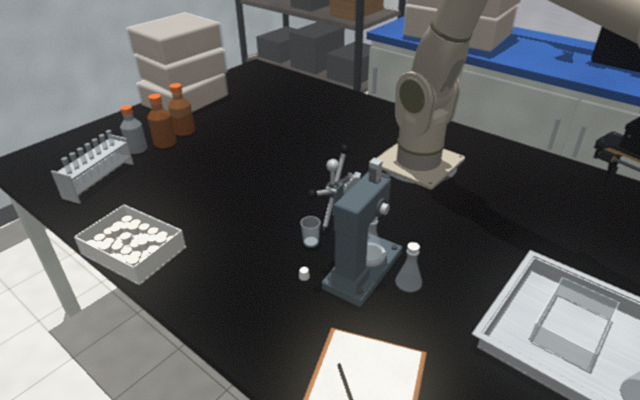

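View pics/top0.png

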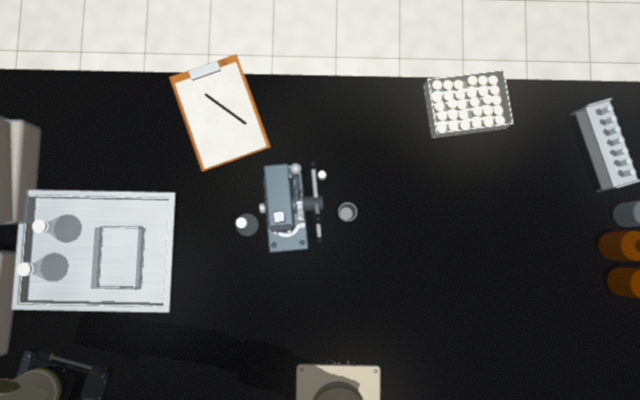

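The top view shows the press at about (287,208), its back pointing up the image (world +x) and its right side on image right. The steel pawl ball is near (296,168) and the star handle near x≈317. The scene view has the pawl ball near (332,165). I'll crop both for detail.

Run:
```python
import cv2,numpy as np
a=cv2.imread('pics/scene0.png')[135:305,280:440]; b=cv2.imread('pics/top0.png')[150:260,225:365]
a=cv2.resize(a,None,fx=3.5,fy=3.5,interpolation=cv2.INTER_CUBIC)[:595]
b=cv2.resize(b,None,fx=5,fy=5,interpolation=cv2.INTER_CUBIC)
cv2.imwrite('pics/a.png',a);cv2.imwrite('pics/b.png',b)
```

```text
(no output)
```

View pics/a.png

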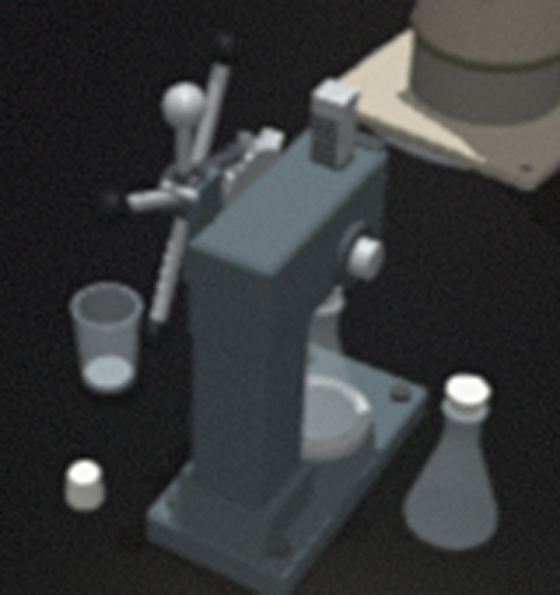

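View pics/b.png

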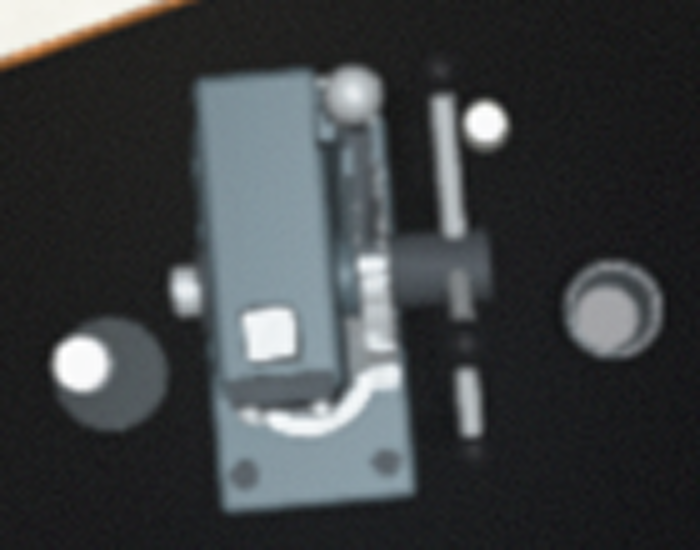

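The crops show the pawl ball at scene (332,164) and top (295.5,169). The upper star knob is at scene (344,147) and top (318,218), and the rear star knob at scene (311,192) and top (313,164). Triangulating these next.

```bash
cat > h.py <<'E'
import numpy as np,cv2
def ld(n): return dict(np.load(f'pics/{n}.npz'))
def tri(cs,ct,ps,pt):
    P=[c['camera_matrix']@np.c_[c['R'],c['t']] for c in(cs,ct)]
    X=cv2.triangulatePoints(P[0],P[1],np.array(ps,float).reshape(2,1),np.array(pt,float).reshape(2,1))
    X=(X[:3]/X[3]).ravel()
    e=[np.round((lambda q:q[:2]/q[2])(p@np.r_[X,1])-o,1).tolist() for p,o in zip(P,(ps,pt))]
    return X,e
def ray(c,p,z):
    d=c['R'].T@np.linalg.solve(c['camera_matrix'],[p[0],p[1],1]); o=-c['R'].T@c['t']
    return o+d*(z-o[2])/d[2]
E
python3 - <<'E'
from h import *
s,t=ld('scene0'),ld('top0')
for n,a,b in(('pawl',(332,164.2),(295.4,168.8)),('star',(344.1,146.8),(317.8,218.2)),('rear',(311.2,192),(312.8,163.8))):
    X,e=tri(s,t,a,b); print(n,X.round(4),e)
f=lambda p:(225+p[0]/5-.4,150+p[1]/5-.4)
c=[ray(t,f(p),.262) for p in((197,80),(310,70),(222,375),(338,370))]
print('head corners',np.round(c,4).tolist())
c=[ray(t,f(p),.028) for p in((225,512),(414,494))]
print('foot front',np.round(c,4).tolist())
print('ramtop',ray(t,f((270,333)),.305))
for n,p,z in(('beaker',(613,310),.07),('stop',(486,124),.025),('flask',(82,363),.12)):print(n,ray(t,f(p),z))
E
```

```text
pawl [0.6124 0.1166 0.3365] [[1.3, 0.1], [0.9, -0.6]]
star [0.5043 0.0648 0.3099] [[1.0, 0.1], [0.7, -0.5]]
rear [0.6368 0.0789 0.2628] [[1.2, 0.1], [0.8, -0.6]]
head corners [[0.6289, 0.197, 0.262], [0.6348, 0.1433, 0.262], [0.4887, 0.181, 0.262], [0.4921, 0.1265, 0.262]]
foot front [[0.4224, 0.1996, 0.028], [0.4344, 0.094, 0.028]]
ramtop [0.50630196 0.15559907 0.305     ]
beaker [ 0.53676778 -0.013824    0.07      ]
stop [0.64498767 0.0573661  0.025     ]
flask [0.4999009  0.26853236 0.12      ]
```

Request:
move_arm:
  steps:
    - {"dz": -3}
    - {"dz": -4}
    - {"dz": -4, "spin": -0.1}
    - {"dz": -4, "spin": -0.1}
    - {"dz": -1, "spin": -0.1}
    - {"spin": -0.05}
    - {}
  claw: 0
  squeeze: 20

```text
$.steps[0]: bad value
```

```bash
cat > pf.py <<'E'
import numpy as np
from scipy.spatial.transform import Rotation as R
from bench import telemetry,r
O=np.array([.5375,.1566]);yaw=.11
def show():
    s=telemetry.read_state();p=np.array(s['ee_pos']);M=R.from_quat(s['eef_rot']).as_matrix()
    q=R.from_euler('z',-yaw).apply(p-np.r_[O,0])
    print('t',round(s['time'],2),'press xy mm',(q[:2]*1e3).round(1),'tip z',round((p[2]-r.tips_ahead)*1e3,1),'tool y yaw',np.arctan2(-M[0,1],M[1,1]).round(3),'z',M[:,2].round(3),'F',np.round(s['ft_force'],1),'w',round(s['width'],4))
if __name__=='__main__':show()
E
python3 pf.py
```

```text
t 0.1 press xy mm [-337.3  490.4] tip z 221.8 tool y yaw -0.24 z [-0.    -0.001 -1.   ] F [ 0.7 -0.5  0.5] w 0.0872
```

Request:
move_arm:
  steps:
    - {"dx": 0, "dy": 0, "dz": -3, "spin": 0}
    - {"dx": 0, "dy": 0, "dz": -4, "spin": 0}
    - {"dx": 0, "dy": 0, "dz": -4, "spin": -0.1}
    - {"dx": 0, "dy": 0, "dz": -4, "spin": -0.1}
    - {"dx": 0, "dy": 0, "dz": -1, "spin": -0.1}
    - {"dx": 0, "dy": 0, "dz": 0, "spin": -0.05}
    - {"dx": 0, "dy": 0, "dz": 0, "spin": 0}
  claw: 0
  squeeze: 20

```text
time: 0.8
ee_pos: [0.1485, 0.6072, 0.5647]
eef_rot: [-0.055, 0.998, -0.0, -0.0]
ft_force: [-0.1, -0.2, -0.8]
width: 0.0391
grip_force: 0.0
```

```bash
python3 pf.py
```

```text
t 0.8 press xy mm [-337.2  490.5] tip z 382.5 tool y yaw 0.111 z [-0. -0. -1.] F [-0.1 -0.2 -0.8] w 0.0391
```

Request:
move_arm:
  steps:
    - {"dx": -1.4, "dy": -2.2, "dz": 0, "spin": 0}
    - {"dx": -2.4, "dy": -3.6, "dz": 0, "spin": 0}
    - {"dx": -2.4, "dy": -3.6, "dz": 0, "spin": 0}
    - {"dx": -2.4, "dy": -3.6, "dz": 0, "spin": 0}
    - {"dx": -2.4, "dy": -3.6, "dz": 0, "spin": 0}
    - {"dx": -2.4, "dy": -3.6, "dz": 0, "spin": 0}
    - {"dx": -2.4, "dy": -3.6, "dz": 0, "spin": 0}
    - {"dx": -2.4, "dy": -3.6, "dz": 0, "spin": 0}
    - {"dx": -2.4, "dy": -3.6, "dz": 0, "spin": 0}
    - {"dx": -2.4, "dy": -3.6, "dz": 0, "spin": 0}
    - {"dx": -2.4, "dy": -3.6, "dz": 0, "spin": 0}
    - {"dx": -2.4, "dy": -3.6, "dz": 0, "spin": 0}

```text
time: 2.0
ee_pos: [0.4715, 0.2206, 0.5642]
eef_rot: [-0.054, 0.999, -0.0, -0.0]
ft_force: [1.5, 0.6, 0.5]
width: 0.0005
grip_force: 0.0
```

Request:
move_arm:
  steps:
    - {"dx": -2.4, "dy": -3.6, "dz": 0, "spin": 0}
    - {"dx": -2.4, "dy": -3.6, "dz": 0, "spin": 0}
    - {"dx": -2.4, "dy": -3.6, "dz": 0, "spin": 0}
    - {"dx": -0.2, "dy": -1.3, "dz": 0, "spin": 0}
    - {"dx": 0, "dy": 0, "dz": 0, "spin": 0}
    - {"dx": 0, "dy": 0, "dz": 0, "spin": 0}

```text
time: 2.6
ee_pos: [0.5571, 0.1112, 0.5644]
eef_rot: [-0.055, 0.998, 0.0, -0.0]
ft_force: [-0.5, -0.4, -0.1]
width: 0.0005
grip_force: 0.0
```

```bash
python3 pf.py
```

```text
t 2.6 press xy mm [ 14.5 -47.2] tip z 382.2 tool y yaw 0.11 z [-0.001  0.001 -1.   ] F [-0.5 -0.4 -0.1] w 0.0005
```

Request:
move_arm:
  steps:
    - {"dx": 0, "dy": 0, "dz": 1.5, "spin": 0}
    - {"dx": 0, "dy": 0, "dz": 2, "spin": 0}
    - {"dx": 0, "dy": 0, "dz": 1.7, "spin": 0}
    - {"dx": 0, "dy": 0, "dz": 1, "spin": 0}
    - {"dx": 0, "dy": 0, "dz": 0, "spin": 0}
    - {"dx": 0, "dy": 0, "dz": 0, "spin": 0}

```text
time: 3.2
ee_pos: [0.5573, 0.1109, 0.5034]
eef_rot: [-0.056, 0.998, 0.0, 0.0]
ft_force: [-0.6, 0.0, 0.1]
width: 0.0004
grip_force: 0.0
```

```bash
python3 pf.py
cat > look.py <<'E'
import sys,cv2,numpy as np
from bench import imaging
n=sys.argv[1]
o=[]
for k,(y0,y1,x0,x1) in(('scene',(120,250,260,420)),('top',(140,260,240,390))):
    im=imaging.camera(k)['img'][:,:,::-1]; cv2.imwrite(f'pics/{n}_{k}_full.png',im)
    o.append(cv2.resize(im[y0:y1,x0:x1],(400,400*(y1-y0)//(x1-x0)),interpolation=cv2.INTER_CUBIC))
h=max(i.shape[0] for i in o)
cv2.imwrite(f'pics/{n}.png',np.hstack([cv2.copyMakeBorder(i,0,h-i.shape[0],0,0,cv2.BORDER_CONSTANT) for i in o]))
E
python3 look.py c
```

```text
t 3.2 press xy mm [ 14.7 -47.6] tip z 321.2 tool y yaw 0.111 z [ 0.001  0.001 -1.   ] F [-0.6  0.   0.1] w 0.0004
```

View pics/c.png

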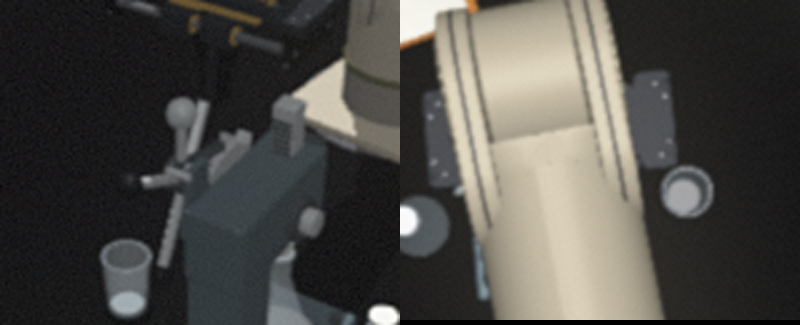

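The fingers hang just in front of the pawl ball (left view, dark, near (215,80); ball at (182,112)); the gripper hides the top view. Pushing back now.

Request:
move_arm:
  steps:
    - {"dx": -1.2, "dy": 0, "dz": 0, "spin": 0}
    - {"dx": -1.2, "dy": 0, "dz": 0, "spin": 0}
    - {"dx": -0.6, "dy": 0, "dz": 0, "spin": 0}
    - {"dx": -0.6, "dy": 0, "dz": 0, "spin": 0}
    - {"dx": -0.6, "dy": 0, "dz": 0, "spin": 0}
    - {"dx": -0.6, "dy": 0, "dz": 0, "spin": 0}
    - {"dx": -0.6, "dy": 0, "dz": 0, "spin": 0}
    - {"dx": -0.6, "dy": 0, "dz": 0, "spin": 0}
    - {"dx": -0.6, "dy": 0, "dz": 0, "spin": 0}
    - {"dx": -0.5, "dy": 0, "dz": 0, "spin": 0}
    - {"dx": 0, "dy": 0, "dz": 0, "spin": 0}
    - {"dx": 0, "dy": 0, "dz": 0, "spin": 0}

```text
time: 4.5
ee_pos: [0.6281, 0.1179, 0.5026]
eef_rot: [-0.055, 0.998, -0.0, -0.0]
ft_force: [-1.8, 0.3, 0.3]
width: -0.0
grip_force: 0.7
```

```bash
python3 pf.py
```

```text
t 4.5 press xy mm [ 85.8 -48.4] tip z 320.4 tool y yaw 0.11 z [-0. -0. -1.] F [-1.8  0.3  0.3] w -0.0
```

Request:
move_arm:
  steps:
    - {"dx": 1, "dy": 0, "dz": 0, "spin": 0}
    - {"dx": 2, "dy": 0, "dz": 0, "spin": 0}
    - {"dx": 1, "dy": 0, "dz": -2, "spin": 0}
    - {"dx": 1, "dy": 0, "dz": -2.5, "spin": 0}
    - {"dx": 2.5, "dy": -1, "dz": -1, "spin": 0}
    - {"dx": 3, "dy": -1, "dz": 0, "spin": 0}
    - {"dx": 3, "dy": -1, "dz": 0, "spin": 0}
    - {"dx": 3, "dy": -1, "dz": 0, "spin": 0}
    - {"dx": 1, "dy": 0, "dz": 0, "spin": 0}
    - {"dx": 0, "dy": 0, "dz": 0, "spin": 0}
    - {"dx": 0, "dy": 0, "dz": 0, "spin": 0}

```text
time: 5.6
ee_pos: [0.459, 0.0595, 0.5578]
eef_rot: [-0.055, 0.998, 0.0, 0.0]
ft_force: [0.8, -0.6, 0.6]
width: 0.0005
grip_force: 0.0
```

```bash
python3 pf.py;python3 look.py d
```

```text
t 5.6 press xy mm [-88.7 -87.9] tip z 375.6 tool y yaw 0.111 z [ 0.001  0.001 -1.   ] F [ 0.8 -0.6  0.6] w 0.0005
```

View pics/d.png

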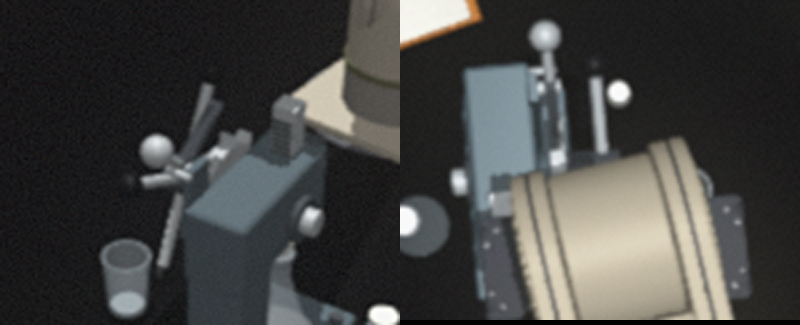

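The pawl ball now lies back at its stop: left view (157,152), top view (545,36). Next is the star knob.

Request:
move_arm:
  steps:
    - {"dx": 0, "dy": 0, "dz": 2, "spin": 0}
    - {"dx": 0, "dy": 0, "dz": 3, "spin": 0}
    - {"dx": 0, "dy": 0, "dz": 2, "spin": 0}
    - {"dx": 0, "dy": 0, "dz": 0.7, "spin": 0}
    - {"dx": 0, "dy": 0, "dz": 0, "spin": 0}
    - {"dx": -1, "dy": 0, "dz": 0, "spin": 0}
    - {"dx": -1, "dy": 0, "dz": 0, "spin": 0}
    - {"dx": -0.7, "dy": 0, "dz": 0, "spin": 0}
    - {"dx": -0.7, "dy": 0, "dz": 0, "spin": 0}
    - {"dx": -0.7, "dy": 0, "dz": 0, "spin": 0}

```text
time: 6.7
ee_pos: [0.4997, 0.0639, 0.4814]
eef_rot: [-0.055, 0.998, 0.0, -0.001]
ft_force: [-7.9, 0.9, 6.0]
width: 0.0004
grip_force: 4.5
```

```bash
python3 pf.py
```

```text
t 6.7 press xy mm [-47.8 -88. ] tip z 299.2 tool y yaw 0.111 z [-0.002  0.001 -1.   ] F [-7.9  0.9  6. ] w 0.0004
```

Request:
move_arm:
  steps:
    - {"dx": -0.6, "dy": 0, "dz": 0, "spin": 0}
    - {"dx": -0.6, "dy": 0, "dz": 0, "spin": 0}
    - {"dx": -0.6, "dy": 0, "dz": 0, "spin": 0}
    - {"dx": -0.6, "dy": 0, "dz": 0, "spin": 0}
    - {"dx": -0.6, "dy": 0, "dz": 0, "spin": 0}
    - {"dx": -0.5, "dy": 0, "dz": 0, "spin": 0}
    - {"dx": -0.5, "dy": 0, "dz": 0, "spin": 0}
    - {"dx": -0.3, "dy": 0, "dz": 0, "spin": 0}
    - {"dx": -0.1, "dy": 0, "dz": 0, "spin": 0}
    - {"dx": 0, "dy": 0, "dz": 0, "spin": 0}
    - {"dx": 0, "dy": 0, "dz": 0, "spin": 0}

```text
time: 7.8
ee_pos: [0.5434, 0.0687, 0.481]
eef_rot: [-0.055, 0.998, 0.0, 0.0]
ft_force: [-3.1, 1.9, 1.7]
width: 0.0005
grip_force: 1.6
```

```bash
python3 pf.py
```

```text
t 7.8 press xy mm [ -3.8 -88. ] tip z 298.8 tool y yaw 0.111 z [ 0.  0. -1.] F [-3.1  1.9  1.7] w 0.0005
```

Request:
move_arm:
  steps:
    - {"dx": 1, "dy": 0, "dz": 0, "spin": 0}
    - {"dx": 2, "dy": 0, "dz": 0, "spin": 0}
    - {"dx": 1, "dy": 0, "dz": -2, "spin": 0}
    - {"dx": 0, "dy": 0, "dz": -3, "spin": 0}
    - {"dx": 0, "dy": 0, "dz": -3, "spin": 0}
    - {"dx": 0, "dy": 0, "dz": -1, "spin": 0}
    - {"dx": 0, "dy": 0, "dz": 0, "spin": 0}

```text
time: 8.5
ee_pos: [0.5032, 0.0634, 0.5718]
eef_rot: [-0.055, 0.998, 0.0, 0.001]
ft_force: [-0.1, -0.4, -1.4]
width: 0.0005
grip_force: 0.0
```

```bash
python3 pf.py; python3 look.py e
```

```text
t 8.5 press xy mm [-44.3 -88.8] tip z 389.6 tool y yaw 0.11 z [ 0.003  0.001 -1.   ] F [-0.1 -0.4 -1.4] w 0.0005
```

View pics/e.png

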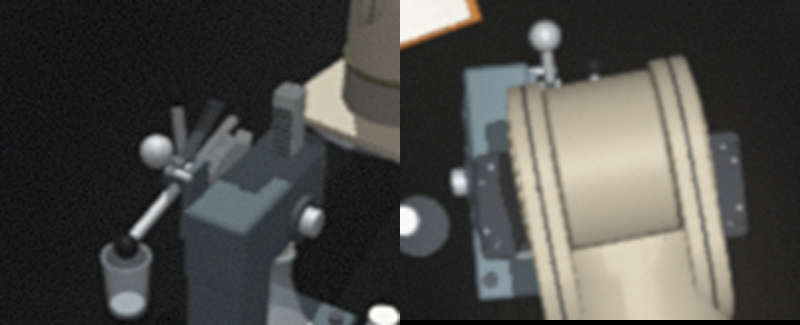

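The star handle has turned: the upper knob is at left-view (176,100) and the lower rear knob at (125,246). I'll work out the wheel angle from rays onto the handle plane.

Run:
```python
from h import *
s=ld('scene0');O=np.array([.5375,.1566,0]);c,n=np.cos(.11),np.sin(.11)
Rz=np.array([[c,n,0],[-n,c,0],[0,0,1]])
for nm,p,off in(('start up',(344.1,146.8),0),('start rear',(311.2,192),np.pi/2),('up',(330.1,159.7),0),('rear',(309.7,218.1),np.pi/2)):
    d=Rz@s['R'].T@np.linalg.solve(s['camera_matrix'],[*p,1]);o=Rz@(-s['R'].T@s['t']-O)
    q=o+d*(-.088-o[1])/d[1]; v=q-[0,-.088,.215]
    print(nm,q.round(4),'r',np.hypot(v[0],v[2]).round(4),'wheel',round(.3+np.arctan2(v[0],v[2])-off,3))
```

```text
start up [-0.0395 -0.088   0.3117] r 0.1045 wheel -0.087
start rear [ 0.0949 -0.088   0.2659] r 0.1077 wheel -0.192
up [ 0.0197 -0.088   0.308 ] r 0.0951 wheel 0.509
rear [ 0.1034 -0.088   0.1999] r 0.1045 wheel 0.445
```

The wheel reads about 0.48, which is on target. Now I'll go behind the pawl ball.

Request:
move_arm:
  steps:
    - {"dx": -2, "dy": 0.5, "dz": 0, "spin": 0}
    - {"dx": -3.5, "dy": 0.7, "dz": 0, "spin": 0}
    - {"dx": -3.5, "dy": 0.7, "dz": 0, "spin": 0}
    - {"dx": -3.5, "dy": 0.7, "dz": 0, "spin": 0}
    - {"dx": -3.5, "dy": 0.7, "dz": 0, "spin": 0}
    - {"dx": -3.2, "dy": 0.7, "dz": 0, "spin": 0}
    - {"dx": 0, "dy": 0, "dz": 0, "spin": 0}
    - {"dx": 0, "dy": 0, "dz": 2, "spin": 0}
    - {"dx": 0, "dy": 0, "dz": 3, "spin": 0}
    - {"dx": 0, "dy": 0, "dz": 2.4, "spin": 0}
    - {"dx": 0, "dy": 0, "dz": 0.4, "spin": 0}
    - {"dx": 0, "dy": 0, "dz": 0, "spin": 0}

```text
time: 9.8
ee_pos: [0.6894, 0.1246, 0.4922]
eef_rot: [-0.055, 0.998, -0.0, -0.001]
ft_force: [-0.1, -0.3, 0.9]
width: 0.0005
grip_force: 0.0
```

```bash
python3 pf.py
```

```text
t 9.8 press xy mm [147.4 -48.5] tip z 310.0 tool y yaw 0.11 z [-0.002 -0.    -1.   ] F [-0.1 -0.3  0.9] w 0.0005
```

Request:
move_arm:
  steps:
    - {"dx": 0.6, "dy": 0, "dz": 0, "spin": 0}
    - {"dx": 0.6, "dy": 0, "dz": 0, "spin": 0}
    - {"dx": 0.5, "dy": 0, "dz": 0, "spin": 0}
    - {"dx": 0.5, "dy": 0, "dz": 0, "spin": 0}
    - {"dx": 0.5, "dy": 0, "dz": 0, "spin": 0}
    - {"dx": 0.5, "dy": 0, "dz": 0, "spin": 0}
    - {"dx": 0.5, "dy": 0, "dz": 0, "spin": 0}
    - {"dx": 0.5, "dy": 0, "dz": 0, "spin": 0}
    - {"dx": 0.5, "dy": 0, "dz": 0, "spin": 0}
    - {"dx": 0.4, "dy": 0, "dz": 0, "spin": 0}
    - {"dx": 0, "dy": 0, "dz": 0, "spin": 0}
    - {"dx": 0, "dy": 0, "dz": 0, "spin": 0}

```text
time: 11.0
ee_pos: [0.639, 0.1192, 0.4928]
eef_rot: [-0.055, 0.998, 0.0, 0.0]
ft_force: [-0.2, 0.1, 0.6]
width: 0.0005
grip_force: 0.0
```

```bash
python3 pf.py
```

```text
t 11.0 press xy mm [ 96.8 -48.3] tip z 310.6 tool y yaw 0.11 z [ 0.  0. -1.] F [-0.2  0.1  0.6] w 0.0005
```

Request:
move_arm:
  steps:
    - {"dx": -1, "dy": 0, "dz": 0, "spin": 0}
    - {"dx": -2, "dy": 0, "dz": 0, "spin": 0}
    - {"dx": -1, "dy": 0, "dz": -2, "spin": 0}
    - {"dx": 0, "dy": 0, "dz": -3, "spin": 0}
    - {"dx": 0, "dy": 0, "dz": -3, "spin": 0}
    - {"dx": 0, "dy": 0, "dz": 0, "spin": 0}
    - {"dx": 0, "dy": 4, "dz": 0, "spin": 0}
    - {"dx": 0, "dy": 4, "dz": 0, "spin": 0}
    - {"dx": 0, "dy": 4, "dz": 0, "spin": 0}
    - {"dx": 0, "dy": 4, "dz": 0, "spin": 0}
    - {"dx": 0, "dy": 4, "dz": 0, "spin": 0}
    - {"dx": 0, "dy": 0, "dz": 0, "spin": 0}

```text
time: 12.2
ee_pos: [0.6554, 0.3291, 0.5702]
eef_rot: [-0.059, 0.998, 0.001, -0.002]
ft_force: [0.6, 0.2, -0.3]
width: 0.0002
grip_force: 0.0
```

```bash
python3 pf.py; python3 look.py f
```

```text
t 12.2 press xy mm [136.1 158.5] tip z 388.0 tool y yaw 0.118 z [-0.003  0.002 -1.   ] F [ 0.6  0.2 -0.3] w 0.0002
```

View pics/f.png

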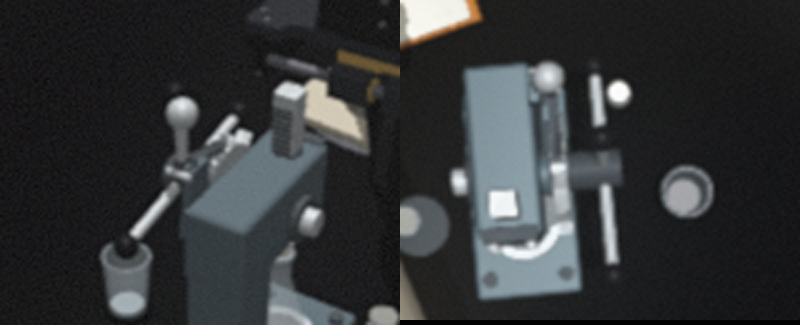

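The pawl ball is back upright (left view (182,111), top view (548,76)), and the star handle hasn't moved. I'll check the ball at sub-pixel level against its start position.

Run:
```python
import cv2,numpy as np
for k,(x,y),w in(('scene',(332,164),6),('top',(295,169),6)):
    a=cv2.imread(f'pics/{k}0.png',0).astype(np.float32);b=cv2.imread(f'pics/f_{k}_full.png',0).astype(np.float32)
    S=8;T=cv2.resize(a[y-w:y+w+1,x-w:x+w+1],None,fx=S,fy=S,interpolation=cv2.INTER_CUBIC)
    m=w+5;I=cv2.resize(b[y-m:y+m+1,x-m:x+m+1],None,fx=S,fy=S,interpolation=cv2.INTER_CUBIC)
    q=cv2.minMaxLoc(cv2.matchTemplate(I,T,cv2.TM_CCOEFF_NORMED));print(k,q[1],(np.array(q[3])/S-5))
```

```text
scene 0.9668782949447632 [-0.125 -0.125]
top 0.9981911182403564 [0. 0.]
```

```bash
python3 -c "
from bench import job
print(job.close_job())"
```

```text
the job is handed in; nothing more can be done
None
```

The press ram is up one notch and the job was handed in at about 12 s; the wheel measured about 0.48 rad, the pawl ball was back at its start position within 0.2 px (so fully down), and the arm was clear; the hand-in gave no verdict.

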